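# Test the press's mushroom stop: press it in, then twist it free

### The job

Test the emergency stop on the press's control box without gripping anything: press the mushroom-headed stop in with the fingertips until it latches, and take the hand off it so that it is seen to stay in. Then push the tab on the side of its head with a fingertip to twist it clockwise (seen from above) until it springs out again, and let it go. Leave the flat start button unpressed and the loose things around the box where they are.

Things in the scene. Friction and masses are not known exactly. Their poses are not given: they have to be found in the camera images.
- station: The control box fixed on the bench, 110 (x) by 250 (y) by 60 mm high, its flat top level at 60 mm above the bench. Origin: centre of its underside. The stop and the start button stand on its top, 65 mm from its centre along its long side, one at each end; which end is which varies.
- estop_base: Round collar (58 mm across, 10 mm high) of the mushroom stop, fixed on the box's top, with the head it carries. Origin: on the head's axis at the level of the box's top; z up. Its x axis is the direction in which the tab points at rest (any direction in the level plane).
- estop_top (a point): Centre of the flat top of the mushroom head, on its axis; moves down and up with the head. The head is a mushroom 60 mm across, flat on the middle 28 mm of its top; the top is 42 mm above the origin of estop_base when out, 34 mm when latched in.
- tab_mid (a point): Centre of the tab's push face, 44 mm from the head's axis, at mid-height of the tab; moves with the tab. One straight tab sticks out of the head sideways, reaching 58 mm from the axis, 12 mm thick, 16 mm high: from 24 to 40 mm above the box top when out, 16 to 32 mm when latched in; the gap under it is free beyond the collar. At rest this point lies 6 mm to the +y side of the tab's middle plane (axes of estop_base).
- tab_push: The tab's push face: the upright face that looks to +y of estop_base at rest, a 34 by 16 mm plate 3 mm thick. Pushing on it towards -y turns the head clockwise as seen from above. x axis: outwards along the tab; y axis: out of the face; origin: centre of the plate, 41 mm from the head's axis. It turns with the head.
- tab_back: The tab's opposite face, 34 by 16 mm, looking to -y of estop_base at rest. Touching both faces at once counts as gripping the tab.
- estop_depth (a joint): How far the stop's head is in (m): 0 out, 0.008 latched in, where a firm stop is met. The push needed is about 4 N at first (touching it fast gives a short peak of 20 N) and falls; past about 5 mm the head snaps in by itself and stays. Let go earlier, it comes back out.
- estop_turn (a joint): How far the head is turned clockwise seen from above (rad): 0 at rest, stop at 0.8. Free to turn against a light return spring (0.02 rising to 0.06 N m). When latched in, turning lifts the head (about 0.05 N m more): between 0.45 and 0.6 rad it springs out; turning on to the stop does no harm. Let go, the head turns back to 0.
- start (a joint): How far the flat black start button (32 mm across, its top 22 mm above the box's top, in a 48 mm round steel housing 12 mm high) is pressed (m): 0 out, 0.006 fully in.
- die_ring: Steel ring 68 mm across with a 44 mm hole, 35 mm high, loose on the bench beside the box. Origin: centre of its underside. A bystander: not part of the work.
- oil_bottle: Green bottle 48 mm across, 115 mm high, standing loose on the bench beside the box. Origin: centre of its underside. A bystander: not part of the work.
- wrench: Steel wrench lying loose on the bench between box and robot. Origin: underside of its middle. A bystander: not part of the work.
- stud: Headed steel stud, 28 mm across the head, 50 mm high, standing on its head on the bench behind the box. Origin: centre of its underside. A bystander: not part of the work.

How it is judged:
By the outcome, as a careful person would: the job done as asked, in the order asked, and still so for the second after the job is handed in, with the robot touching nothing.
It also fails if it takes over 38 s, if anything falls off the work surface, if the arm or the gripper's body presses on something with over 40 N, if the wrist force passes 120 N, or if a joint passes its speed limit or range.

### The arm

A 6-joint arm with a two-finger parallel gripper is mounted at the origin on the work surface. World frame = base frame: x ahead of the robot, y to its left, z up, the work surface at z = 0. Lengths are in mm, angles in rad, forces in N, time in s.
With the tool pointing down it reaches from about 250 to 800 mm from the base axis. Payload 3.9 kg.
Tool frame: the origin (TCP) lies where the fingers leave the gripper's body, on its centre line; the fingertips stand 73 mm ahead of it and the grasp point (between the pads) lies tcp_to_grasp ahead of it (tcp_to_grasp is the distance from the TCP to the grasp point, in mm); z points along the fingers, y is the line along which they close (so a half turn about z gives the same grasp; the last joint's range is limited). The gripper opens to 85 mm and grips with 20 to 120 N. Pads are 22 mm wide; open, the fingers measure 114 mm over their backs; the gripper's body (76 mm by 85 mm) begins 54 mm behind the grasp point. The pads swing forward as they close: fully open they stand 13 mm farther back than shut.
Start: joints at [-1.265, 0.26, -0.138, 1.173, 0, 1.571], TCP at [158.05, -500.635, 303.904] pointing down, gripper open.
Joint ranges: [-2.78, 2.78], [-0.83, 1.72], [-1.28, 1.37], [-1.9, 2.12], [-1.57, 1.48], [-3.14, 3.14]. Speed limits (rad/s): [2.57, 2.57, 3.14, 3.14, 3.14, 3.14].

### API

Orientations are given as a unit quaternion [x, y, z, w].
In Python, from workcell import get_state, read_camera, camera_model, close_job, tcp_to_grasp gives the robot as it stands.
- The arm moves only by the shell command python3 -m creep 'ROWS' [FORCE]. ROWS is JSON, one flat list of numbers, 5 for each row, row after row: the opening, from 0 (shut) to 1 (fully open), then the shift along the tool's x, y, z in mm, then the turn about the tool's z in degrees. A call has 1 to 5 rows; each row shifts and turns the commanded pose from where the row before left it, along the tool's axes as they then stand; what a row does not reach is not made up. A row lasts 1/8 s, in which the tool goes at most 62.5 mm and 10.7 degrees, less where a joint would pass 70% of its speed; a pose out of reach is approached as far as the arm can. A call is refused whole if a number of a shift passes 62.5 or a number of a turn 10.7, either way. A call with a gripper value outside its range is refused whole. The fingers move at their own pace and stop on an object; FORCE is the grip in N (left out, the last holds). Time passes only in rows, so rows that do not move let the fingers close. It gives the time, the measured TCP pose, the force, the opening and the grip force at its end, in the units of the state.
- get_state(): the state, without advancing time (a new reading comes with each control period).
- read_camera(name): name is "scene" or "side" or "wrist"; returns (picture, depth): 420x560x3 uint8, red, green, blue; 420x560 float32, mm along the optical axis (not along the pixel's ray), 0 where there is no reading.
- camera_model(name): a dict with "fx", "fy", "cx", "cy" (pixels), "D" ([k1, k2, p1, p2, k3] as OpenCV has them; the pictures are not rectified), "origin" and "orientation" of the camera in the world; the wrist camera has in their place "hand_eye" (4x4, takes a point from camera to tool coordinates, whose origin is the TCP and whose axes are the flange's). Camera axes: x right, y down, z forward; pixel columns grow to the right and rows downward; lengths in mm; the calibration is good to about 2 mm. A picture is of the moment at which its call begins: read the wrist's pose just before it. camera_model takes no time and is no camera call.
- close_job(): hands the job in; it is judged then, once.
The state is a dict: "t": time; "qpos": joint angles; "qd": joint speeds; "tau": joint torques, N m; "position": TCP position; "orientation": TCP orientation; "force": force on the tool from outside, world axes, zero at the start; "moment": the same for the moment, N m; "gripper_width": opening from 0.0 (shut) to 1.0 (fully open); "finger_force": force on a finger pad.
Only numpy, scipy, OpenCV 4.12 (cv2) and the standard library are available. Lean on these libraries where they do the work, as an engineer would, in place of code of your own. Each camera call takes 0.05 s, during which the arm holds its last target. There are 200 camera calls.

## Working session

There is one attempt and no reset: what is moved stays moved. The work goes in short steps, Python scripts to look and compute and a shell command to move; the robot and the scene stay as the last step left them, time stands still between calls to the robot, and variables do not carry over. Pictures are saved under pics/ and viewed, at most 10 in all, crops included, and the job is handed in when it is done.

```bash
ls; mkdir -p pics; cat > h.py <<'E'
import numpy as np,cv2
from scipy.spatial.transform import Rotation as R
from workcell import *
def pose(name,st=None):
    m=camera_model(name)
    if name=="wrist":
        T=np.eye(4);T[:3,:3]=R.from_quat(st["orientation"]).as_matrix();T[:3,3]=st["position"]
        return m,T@np.array(m["hand_eye"])
    T=np.eye(4);T[:3,:3]=R.from_quat(m["orientation"]).as_matrix();T[:3,3]=m["origin"];return m,T
def rays(m,uv):
    K=np.array([[m["fx"],0,m["cx"]],[0,m["fy"],m["cy"]],[0,0,1]])
    p=cv2.undistortPoints(np.array(uv,float).reshape(-1,1,2),K,np.array(m["D"],float)).reshape(-1,2)
    return np.c_[p,np.ones(len(p))]
def onplane(m,T,uv,z):
    d=rays(m,uv)@T[:3,:3].T;o=T[:3,3]
    return o+d*((z-o[2])/d[:,2])[:,None]
def cloud(m,T,D):
    v,u=np.mgrid[:D.shape[0],:D.shape[1]]
    P=rays(m,np.c_[u.ravel(),v.ravel()])*D.reshape(-1,1)
    return (P@T[:3,:3].T+T[:3,3]).reshape(*D.shape,3)
E
python3 - <<'E'
from h import *
for n in("scene","side"):
    p,d=read_camera(n);np.savez("pics/%s0.npz"%n,p=p,d=d);cv2.imwrite("pics/%s0.png"%n,p[:,:,::-1]);m=camera_model(n);print(n,m)
s=get_state();print(s["orientation"],tcp_to_grasp)
E
```

```text
pics
scene {'fx': 388.5217073873959, 'fy': 388.5217073873959, 'cx': 277.93299361298386, 'cy': 213.60118620896165, 'D': array([0.01985371, 0.        , 0.        , 0.        , 0.        ]), 'origin': array([981.03087306, 212.65983556, 713.59581016]), 'orientation': array([ 0.53929729,  0.78715853, -0.24700101, -0.16890939])}
side {'fx': 455.8624297236456, 'fy': 455.8624297236456, 'cx': 278.22269416318363, 'cy': 211.01279792204616, 'D': array([-0.02497741,  0.        ,  0.        ,  0.        ,  0.        ]), 'origin': array([ 524.94921538, -481.84360724,  729.08742024]), 'orientation': array([ 0.93895156, -0.07507169,  0.02225152, -0.33502102])}
[ 9.88332271e-01  1.52310681e-01 -1.35160513e-04 -8.71625645e-04] 53.900000000000006
```

View pics/scene0.png

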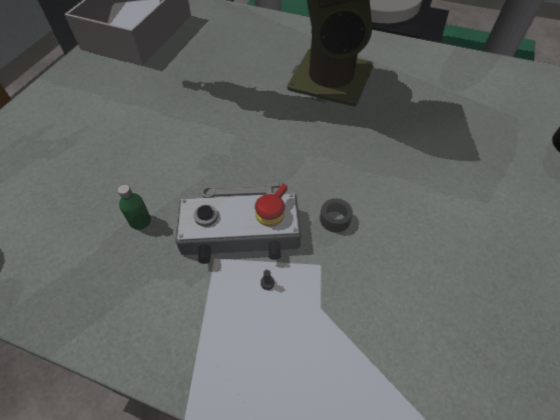

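View pics/side0.png

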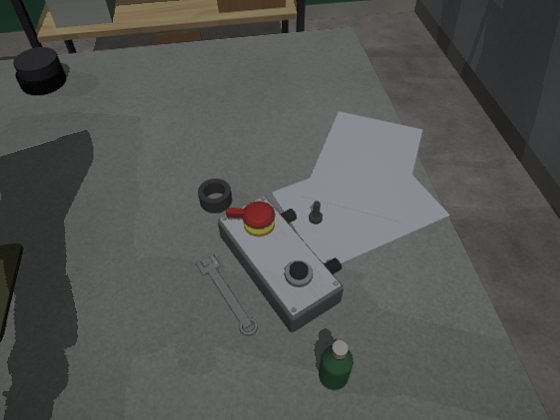

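Scene: red head at about (269,208), its tab pointing toward the robot and up to (285,189). The start button is at (205,213), the ring at (336,215), the bottle at (135,210) and the wrench behind the box. Side: head at (259,215), tab tip at (230,212). Next I'll measure these.

```bash
python3 - <<'E'
from h import *
for n in("scene","side"):
    f=np.load("pics/%s0.npz"%n);p,d=f["p"],f["d"];m,T=pose(n)
    C=cloud(m,T,d);a=p.astype(int)
    red=(a[:,:,0]>90)&(a[:,:,1]<50)&(a[:,:,2]<60)&(d>0)
    k,l,st,c=cv2.connectedComponentsWithStats(red.astype(np.uint8));i=1+np.argmax(st[1:,4]);P=C[l==i]
    print(n,st[i],"z pct",np.percentile(P[:,2],[1,50,90,95,99]))
    top=P[P[:,2]>98];print("top",len(top),top.mean(0), (top.min(0)+top.max(0))/2)
    c0=top.mean(0)[:2]; r=np.hypot(*(P[:,:2]-c0).T);t=P[(r>36)];print("tab",len(t),t.mean(0),np.degrees(np.arctan2(*(t.mean(0)[:2]-c0)[::-1])),r.max())
    # box top
    b=(abs(C[:,:,2]-60)<4)&(d>0)&(abs(C[:,:,0]-c0[0])<250)&(abs(C[:,:,1]-c0[1])<250)
    b=cv2.morphologyEx(b.astype(np.uint8),cv2.MORPH_OPEN,np.ones((3,3)))
    k,l,st,c=cv2.connectedComponentsWithStats(b);i=1+np.argmax(st[1:,4]);B=C[l==i]
    print("box",cv2.minAreaRect(B[:,:2].astype(np.float32)),B[:,2].mean())
E
```

```text
scene [256 186  30  32 505] z pct [ 92.21765217 100.02870622 102.48239221 103.03568857 104.22099474]
top 375 [563.22957386  35.39515742 100.786578  ] [552.67860942  33.06594199 101.48966668]
tab 23 [521.1105701   43.98905269  99.46378314] 168.46775589105215 50.417171988128935
box ((589.5762939453125, -28.334457397460938), (102.27623748779297, 239.63169860839844), 24.655261993408203) 59.90220036783626
side [226 202  48  25 691] z pct [ 91.28804544  99.67767437 101.98811063 102.41019599 103.29472626]
top 522 [557.96612478  31.53756257 100.43849189] [547.88496742  31.69028476 100.87061348]
tab 49 [516.97013643  51.04747941  89.251039  ] 154.55030751489022 107.49473210606631
box ((588.505615234375, -28.6187744140625), (101.63641357421875, 238.41720581054688), 25.35226058959961) 60.16109208953312
```

```bash
python3 - <<'E'
from h import *
s=get_state();M=R.from_quat(s["orientation"]).as_matrix();print(M.round(3));print(camera_model("wrist"))
print(M.T@(np.array([530,10,320])-s["position"]))
E
```

```text
[[ 0.954  0.301 -0.001]
 [ 0.301 -0.954  0.002]
 [-0.    -0.002 -1.   ]]
{'fx': 307.3751023337331, 'fy': 307.3751023337331, 'cx': 280.8953470088377, 'cy': 211.58760228586507, 'D': array([-0.03497782,  0.        ,  0.        ,  0.        ,  0.        ]), 'hand_eye': array([[-5.35881800e-04, -9.57541242e-01, -2.88295824e-01,
         7.18213474e+01],
       [ 9.99998811e-01, -9.63029153e-05, -1.53893020e-03,
         2.22370374e-01],
       [ 1.44582541e-03, -2.88296306e-01,  9.57540156e-01,
        -6.88878039e+01],
       [ 0.00000000e+00,  0.00000000e+00,  0.00000000e+00,
         1.00000000e+00]])}
[ 508.41659033 -374.51879786  -16.19981195]
```

```bash
python3 -m creep '[0,42,-31,-1,0, 0,42,-31,-1,0, 0,42,-31,-1,0, 0,42,-31,-1,0, 0,42,-31,-1,0]'; python3 -m creep '[0,42,-31,-1,0, 0,42,-31,-1,0, 0,42,-31,-1,0, 0,42,-31,-1,0, 0,42,-31,-1,0]';python3 -m creep '[0,42,-31,-1,0, 0,42,-31,-1,0, 0,0,0,0,9.5, 0,0,0,0,9.5,0,0,0,0,9.5]';python3 -m creep '[0,0,0,0,9.5,0,0,0,0,0]'
python3 - <<'E'
from h import *
s=get_state();print(s["t"],s["position"],s["force"],s["gripper_width"])
p,d=read_camera("wrist");np.savez("pics/w1.npz",p=p,d=d,o=s["orientation"],t=s["position"]);cv2.imwrite("pics/w1.png",p[:,:,::-1])
m,T=pose("wrist",s);M=R.from_quat(s["orientation"]).as_matrix();print(M.round(3))
C=cloud(m,T,d);a=p.astype(int)
red=(a[:,:,0]>70)&(a[:,:,1]<50)&(a[:,:,2]<60)&(d>0)
k,l,st,c=cv2.connectedComponentsWithStats(red.astype(np.uint8));i=1+np.argmax(st[1:,4]);P=C[l==i];print(st[i])
print("z",np.percentile(P[:,2],[1,50,99]))
E
```

```text
t: 0.72
position: [312.2, -288.1, 308.7]
orientation: [0.988, 0.152, -0.0, -0.0]
force: [0.7, 0.2, -0.1]
gripper_width: 0.002
finger_force: 0.0
t: 1.35
position: [465.8, -77.0, 313.7]
orientation: [0.988, 0.152, -0.0, 0.0]
force: [1.3, -0.5, -0.1]
gripper_width: -0.003
finger_force: 0.0
t: 1.98
position: [521.8, -47.7, 315.2]
orientation: [0.998, -0.056, -0.0, -0.023]
force: [0.1, 0.2, -0.2]
gripper_width: -0.002
finger_force: 0.0
t: 2.22
position: [511.0, -96.0, 315.2]
orientation: [0.993, -0.111, -0.002, -0.04]
force: [-0.1, -0.6, 0.7]
gripper_width: 0.0
finger_force: 0.0
2.225 [511.04528749 -95.98260125 315.15555795] [-0.13110024 -0.58542763  0.65911978] 0.00024433552167697054
[[ 0.975 -0.221  0.006]
 [-0.221 -0.972  0.08 ]
 [-0.012 -0.079 -0.997]]Traceback (most recent call last):
  File "<stdin>", line 7, in <module>
    return _wrapfunc(a, 'argmax', axis=axis, out=out, **kwds)
    return bound(*args, **kwds)
ValueError: attempt to get argmax of an empty sequence
```

View pics/w1.png

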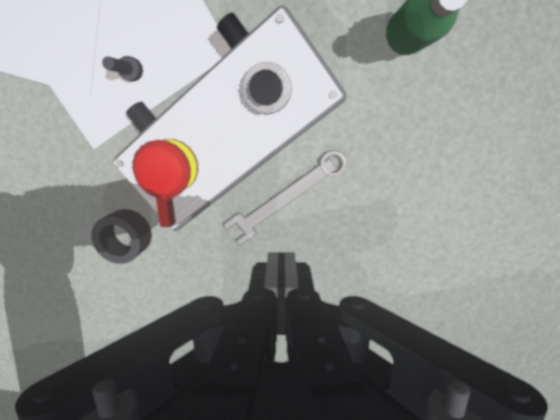

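The wrist view shows the head at (162,168) with the tab pointing down to (166,215), the ring at (121,236) and the start button at (266,88). The tool drifted and tilted while it was turning, so I'm checking the joints.

```bash
python3 - <<'E'
from h import *
s=get_state();print(s["t"],np.round(s["qpos"],3),np.round(s["qd"],3),s["position"])
f=np.load("pics/w1.npz");m,T=pose("wrist",dict(orientation=f["o"],position=f["t"]));C=cloud(m,T,f["d"])
a=f["p"].astype(int);print(a[168,162],a[215,166],f["d"][168,162],C[168,162])
red=((a[:,:,0]>80)&(a[:,:,1]<0.5*a[:,:,0])&(a[:,:,2]<0.5*a[:,:,0])).astype(np.uint8)
k,l,st,c=cv2.connectedComponentsWithStats(red);i=1+np.argmax(st[1:,4]);print(st[i])
# head circle: opened blob, widest rim at ~z=90
h=cv2.morphologyEx((l==i).astype(np.uint8),cv2.MORPH_OPEN,cv2.getStructuringElement(2,(29,29)))
ct=max(cv2.findContours(h,0,1)[0],key=cv2.contourArea);(u,r)=cv2.minEnclosingCircle(ct);print("circ",u,r)
H=onplane(m,T,[u],90)[0];print("head",H)
t=((l==i)&(cv2.dilate(h,np.ones((7,7)))==0));v,w=np.nonzero(t);X=onplane(m,T,np.c_[w,v],100)
print("tab",len(X),X.mean(0),np.degrees(np.arctan2(*(X.mean(0)-H)[1::-1])),np.hypot(*(X-H)[:,:2].T).max())
dd=X.mean(0)-H;
vx,vy,x0,y0=cv2.fitLine(X[:,:2].astype(np.float32),2,0,.01,.01).ravel();print("line",np.degrees(np.arctan2(vy,vx)), "offset of head",(H[0]-x0)*vy-(H[1]-y0)*vx)
E
```

```text
2.275 [-0.221  0.254 -0.118  1.21   0.08   3.141] [ 0.044 -0.003  0.003 -0.     0.007 -0.   ] [511.41061165 -94.53932517 315.28477348]
[222  69  67] [142  57  55] 292.42276 [564.26345599  25.71686724 101.54837369]
[ 134  141   55   85 2723]
circ (160.5353546142578, 169.36363220214844) 29.21222496032715
head [562.61083082  33.5866925   90.        ]
tab 225 [520.39758044  40.55011671 100.        ] 170.632943221894 55.55026115092135
line -11.406928 offset of head -1.5228841978496757
```

Joint 6 ran into its limit. I'll turn the other way, so that tool y lies along the tab instead.

```bash
python3 -m creep '[0,0,0,0,-10, 0,0,0,0,-10, 0,0,0,0,-10]'; python3 - <<'E'
from h import *
s=get_state();print(np.round(s["qpos"],3));print(R.from_quat(s["orientation"]).as_matrix().round(3))
E
```

```text
t: 2.65
position: [512.0, -91.9, 315.5]
orientation: [0.987, 0.156, 0.009, -0.04]
force: [0.6, 0.1, -0.4]
gripper_width: 0.002
finger_force: 0.0
[-0.216  0.254 -0.118  1.21   0.08   2.611]
[[ 0.951  0.309  0.006]
 [ 0.308 -0.948  0.081]
 [ 0.031 -0.075 -0.997]]
```

Joint 5 keeps a harmless tilt of about 4.6°, which I'll allow for in the calculations. I'll finish the turn, then work out the shift to the head.

```bash
cat >> h.py <<'E'
def tip(s):
    M=R.from_quat(s["orientation"]).as_matrix();return M,np.array(s["position"])+73*M[:,2]
def go(*targets):
    s=get_state();M,p=tip(s);print(s["t"],"tip",p.round(1),"yaw",np.degrees(np.arctan2(M[1,0],M[0,0])).round(1),"F",np.round(s["force"],1))
    for t in targets:
        t=np.array(t,float);print("to",t,"shift",(M.T@(t-p)).round(1));p=t
E
python3 -m creep '[0,0,0,0,-10, 0,0,0,0,-10, 0,0,0,0,-10,0,0,0,0,-10,0,0,0,0,-10]'; python3 -m creep '[0,0,0,0,-10.5,0,0,0,0,0]'; python3 -c "
from h import *
go((561.5,32.5,140),(561.5,32.5,108),(561.5,32.5,93))"
```

```text
t: 3.28
position: [512.0, -91.8, 315.5]
orientation: [0.828, 0.559, 0.025, -0.032]
force: [-0.1, -0.9, 0.1]
gripper_width: -0.001
finger_force: 0.0
t: 3.52
position: [512.0, -92.0, 315.5]
orientation: [0.776, 0.629, 0.028, -0.03]
force: [0.2, -0.4, -0.1]
gripper_width: 0.002
finger_force: 0.0
3.525 tip [512.4 -86.1 242.8] yaw 78.0 F [ 0.2 -0.4 -0.1]
to [561.5  32.5 140. ] shift [117.6  24.6 112.3]
to [561.5  32.5 108. ] shift [-2.6  0.3 31.9]
to [561.5  32.5  93. ] shift [-1.2  0.2 15. ]
```

```bash
python3 -m creep '[0,30,6,20,0, 0,30,6,28,0, 0,30,6,32,0, 0,27.6,6.6,32.3,0, 0,0,0,0,0]'; python3 - <<'E'
from h import *
go((561.5,32.5,108),(561.5,32.5,93))
s=get_state();p,d=read_camera("wrist");m,T=pose("wrist",s)
M,t=tip(s)
a=p.astype(int)
red=((a[:,:,0]>80)&(a[:,:,1]<0.5*a[:,:,0])&(a[:,:,2]<0.5*a[:,:,0])).astype(np.uint8)
k,l,st,c=cv2.connectedComponentsWithStats(red);i=1+np.argmax(st[1:,4]);print(st[i])
h=cv2.morphologyEx((l==i).astype(np.uint8),cv2.MORPH_OPEN,cv2.getStructuringElement(2,(41,41)))
ct=max(cv2.findContours(h,0,1)[0],key=cv2.contourArea);hull=cv2.convexHull(ct)
q=onplane(m,T,hull.reshape(-1,2),88);print("rim bounds",q.min(0),q.max(0))
cv2.imwrite("pics/w2.png",p[:,:,::-1])
E
```

```text
t: 4.15
position: [559.9, 27.6, 210.3]
orientation: [0.776, 0.629, 0.026, -0.031]
force: [0.7, -0.3, -0.1]
gripper_width: -0.003
finger_force: 0.0
4.15 tip [560.   33.5 137.6] yaw 78.1 F [ 0.7 -0.3 -0.1]
to [561.5  32.5 108. ] shift [-3.   2.1 29.4]
to [561.5  32.5  93. ] shift [-1.2  0.2 15. ]
[ 199  197  133   77 5412]
rim bounds [535.93331503  14.45952212  88.        ] [590.8715802   61.17728516  88.        ]
```

View pics/w2.png

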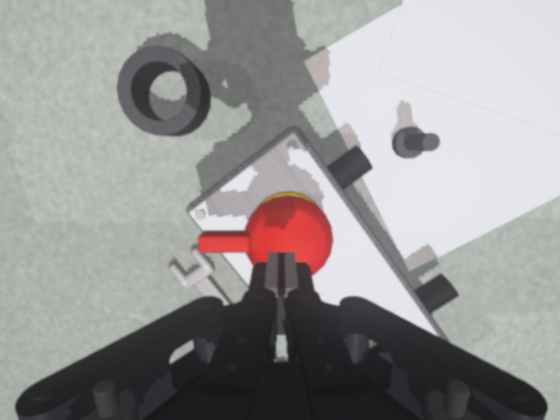

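The view shows the tip over the head's centre, with the head at about (290,237) and the tab pointing left along row 242. The head centre comes out near (562.5,32). Now I'll press slowly.

```bash
python3 -m creep '[0,-1,2,10,0, 0,-1,0,10,0, 0,-1,0,8,0, 0,0,0,3,0, 0,0,0,1,0]'; python3 -m creep '[0,0,0,1,0, 0,0,0,1,0,0,0,0,1,0, 0,0,0,1,0]'; python3 -c "
from h import *
go((562.5,32,93))"
```

```text
t: 4.82
position: [562.5, 24.3, 180.7]
orientation: [0.777, 0.629, 0.028, -0.029]
force: [0.8, 0.4, -0.2]
gripper_width: 0.002
finger_force: 0.0
t: 5.32
position: [562.7, 24.9, 176.8]
orientation: [0.776, 0.629, 0.028, -0.029]
force: [-0.1, 0.3, -0.3]
gripper_width: -0.003
finger_force: 0.0
5.325 tip [563.2  30.8 104. ] yaw 78.0 F [-0.1  0.3 -0.3]
to [562.5  32.   93. ] shift [ 0.2 -0.8 11.1]
```

```bash
for i in 1; do python3 -m creep '[0,0,0,1,0, 0,0,0,1,0, 0,0,0,1,0, 0,0,0,1,0]'; python3 -m creep '[0,0,0,1,0, 0,0,0,1,0, 0,0,0,1,0, 0,0,0,1,0]'; python3 -m creep '[0,0,0,1,0, 0,0,0,0.5,0, 0,0,0,0,0]'; done
```

```text
t: 5.82
position: [562.9, 25.0, 174.2]
orientation: [0.776, 0.629, 0.028, -0.029]
force: [-3.1, -1.2, 12.2]
gripper_width: 0.003
finger_force: 6.1
t: 6.32
position: [562.8, 25.2, 169.1]
orientation: [0.776, 0.629, 0.028, -0.029]
force: [-0.7, -0.6, 2.4]
gripper_width: -0.001
finger_force: 0.9
t: 6.7
position: [562.7, 25.8, 167.1]
orientation: [0.776, 0.629, 0.028, -0.029]
force: [-0.8, 0.5, -0.5]
gripper_width: -0.0
finger_force: 0.0
```

```bash
python3 -m creep '[0,0,0,-10,0, 0,0,0,-20,0, 0,0,0,0,0]'; python3 - <<'E'
from h import *
go((510,15,125),(510,15,79))
s=get_state();p,d=read_camera("scene");m,T=pose("scene");C=cloud(m,T,d);a=p.astype(int)
r=(a[:,:,0]>90)&(a[:,:,1]<50)&(a[:,:,2]<60)&(d>0);P=C[r];P=P[np.hypot(*(P[:,:2]-[562.5,32]).T)<70];print(len(P),np.percentile(P[:,2],[1,50,90,95,99]))
E
```

```text
t: 7.08
position: [563.9, 23.1, 199.2]
orientation: [0.776, 0.629, 0.03, -0.028]
force: [0.5, -0.2, 0.1]
gripper_width: 0.0
finger_force: 0.0
7.075 tip [564.7  29.  126.4] yaw 78.0 F [ 0.5 -0.2  0.1]
to [510.  15. 125.] shift [-25.1 -50.5  -0.3]
to [510.  15.  79.] shift [-3.7  0.3 45.8]
440 [83.87489496 92.21975985 94.54918624 94.91431726 95.58153423]
```

The head's top has dropped 8 mm (102.5 to 94.5), so it is latched and staying in with the hand off. Now to the tab.

```bash
python3 -m creep '[0,-13,-25,0,0, 0,-12,-25.5,0,0, 0,0,0,0,0, 0,-2,0,20,0, 0,-2,0,20,0]'; python3 -m creep '[0,0,0,5,0,0,0,0,0,0]'; python3 - <<'E'
from h import *
go((511,22,79))
s=get_state()
for n in ("wrist","side"):
    p,d=read_camera(n);cv2.imwrite("pics/%s3.png"%n,p[:,:,::-1] if n=="wrist" else cv2.resize(p[130:280,150:350,::-1],None,fx=4,fy=4))
E
```

```text
t: 7.75
position: [508.8, 8.8, 155.2]
orientation: [0.776, 0.629, 0.029, -0.029]
force: [-1.1, 0.2, -0.2]
gripper_width: -0.0
finger_force: 0.0
t: 8.0
position: [507.9, 9.2, 150.4]
orientation: [0.776, 0.629, 0.028, -0.029]
force: [0.2, 0.1, 0.5]
gripper_width: -0.002
finger_force: 0.0
8.0 tip [508.3  15.   77.6] yaw 78.0 F [0.2 0.1 0.5]
to [511.  22.  79.] shift [ 7.4  1.1 -0.8]
```

View pics/wrist3.png

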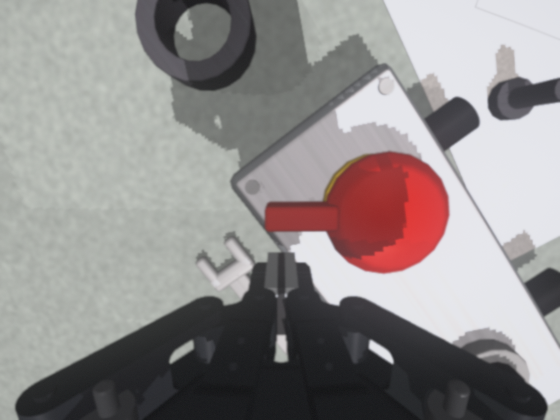

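View pics/side3.png

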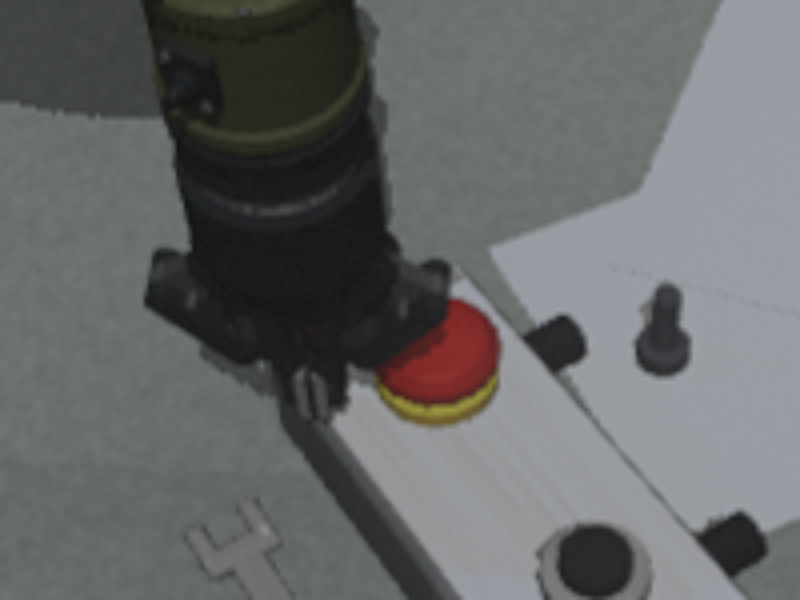

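Both views show the closed tip beside the push face, at the tab's outer half: tip at (281,260), tab along row 216 in the wrist picture. The gap is about 10 mm. I'll close it, then push along an arc.

```bash
python3 -m creep '[0,5,0,2,0, 0,3,0,0,0, 0,1,0,0,0]'; python3 -m creep '[0,2.7,-0.7,0,3, 0,2.7,-0.7,0,3, 0,2.7,-0.7,0,3, 0,2.7,-0.7,0,3, 0,2.7,-0.7,0,3]'; python3 -c "
from h import *
go()"
```

```text
t: 8.48
position: [509.5, 18.2, 149.6]
orientation: [0.776, 0.629, 0.028, -0.029]
force: [0.4, -1.0, -0.1]
gripper_width: 0.0
finger_force: 0.0
t: 9.1
position: [509.6, 31.7, 150.4]
orientation: [0.852, 0.521, 0.023, -0.033]
force: [-0.0, -0.7, 0.2]
gripper_width: 0.001
finger_force: 0.6
9.1 tip [510.   37.5  77.6] yaw 62.8 F [-0.  -0.7  0.2]
```

```bash
python3 -m creep '[0,2.7,-0.7,0,3, 0,2.7,-0.7,0,3, 0,2.7,-0.7,0,3, 0,2.7,-0.7,0,3, 0,2.7,-0.7,0,3]';  python3 -m creep '[0,2.7,-0.7,0,3, 0,2.7,-0.7,0,3, 0,2.7,-0.7,0,3]'; python3 - <<'E'
from h import *
go()
s=get_state();p,d=read_camera("wrist");cv2.imwrite("pics/w4.png",p[:,:,::-1])
m,T=pose("wrist",s);C=cloud(m,T,d);a=p.astype(int)
P=C[((a[:,:,0]>80)&(a[:,:,1]<0.5*a[:,:,0])&(a[:,:,2]<0.5*a[:,:,0])&(d>0))];print(np.percentile(P[:,2],[5,50,90,95,99]))
E
```

```text
t: 9.72
position: [514.0, 44.9, 151.5]
orientation: [0.913, 0.406, 0.019, -0.035]
force: [-0.9, -1.0, 1.2]
gripper_width: 0.002
finger_force: 0.6
t: 10.1
position: [518.3, 52.1, 152.1]
orientation: [0.942, 0.333, 0.016, -0.037]
force: [-0.8, -0.5, 0.6]
gripper_width: -0.001
finger_force: 0.6
10.1 tip [518.7  57.9  79.4] yaw 38.8 F [-0.8 -0.5  0.6]
[ 91.57774236  97.42726434  99.40255748  99.72971486 100.23082451]
```

View pics/w4.png

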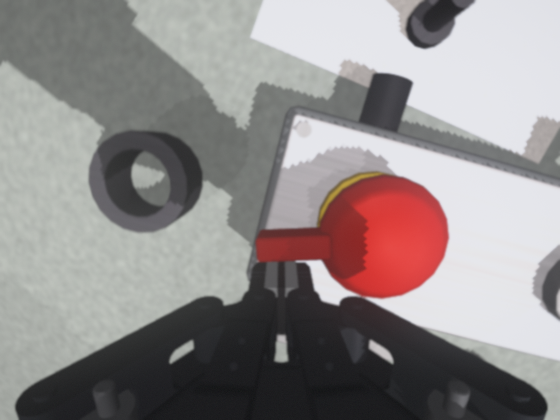

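The tab is touching the tip at (290,245) and has turned about 0.6 rad, with the head nearly out (z about 100). I'll push a little further, then back off.

```bash
python3 -m creep '[0,2.7,-0.7,0,3, 0,2.7,-0.7,0,3, 0,2.2,-0.6,0,2, 0,0,0,0,0]'; python3 - <<'E'
from h import *
go()
s=get_state();p,d=read_camera("wrist")
m,T=pose("wrist",s);C=cloud(m,T,d);a=p.astype(int)
P=C[((a[:,:,0]>80)&(a[:,:,1]<0.5*a[:,:,0])&(a[:,:,2]<0.5*a[:,:,0])&(d>0))];print(np.percentile(P[:,2],[5,50,90,95,99]))
E
```

```text
t: 10.65
position: [523.0, 58.2, 152.4]
orientation: [0.963, 0.268, 0.013, -0.038]
force: [-1.9, 0.3, 0.0]
gripper_width: -0.002
finger_force: 0.6
10.65 tip [523.4  64.1  79.6] yaw 31.0 F [-1.9  0.3  0. ]
[ 92.74741065  98.82878244 100.79070909 101.127128   101.65731072]
```

```bash
python3 -m creep '[0,-7.5,3,0,-8.6, 0,-7.5,3,0,-8.6, 0,-7.5,3,0,-8.6, 0,-7.5,3,0,-8.6, 0,-7.5,3,0,-8.6]'; python3 -m creep '[0,-8,0,0,0, 0,-7,0,0,0, 0,0,0,-20,0, 0,0,0,-40,0, 0,-20,0,-40,0]'; python3 -m creep '[0,-50,0,-20,0, 0,-50,0,0,0, 0,0,0,0,0, 0,0,0,0,0]'; python3 - <<'E'
from h import *
go()
for n in("scene","side"):
    p,d=read_camera(n);m,T=pose(n);C=cloud(m,T,d);a=p.astype(int)
    r=(a[:,:,0]>90)&(a[:,:,1]<50)&(a[:,:,2]<60)&(d>0);P=C[r];P=P[np.hypot(*(P[:,:2]-[562.5,32]).T)<70];print(n,len(P),np.percentile(P[:,2],[1,50,90,95,99]))
    cv2.imwrite("pics/%s5.png"%n,cv2.resize(p[120:320,100:366,::-1],None,fx=3,fy=3))
    q=np.load("pics/%s0.npz"%n)["p"].astype(int);print(np.count_nonzero(abs(q-a).max(2)[120:320,100:366]>40))
E
```

```text
t: 11.32
position: [510.6, 20.9, 149.9]
orientation: [0.796, 0.604, 0.028, -0.03]
force: [0.1, 0.1, 0.3]
gripper_width: 0.002
finger_force: 0.0
t: 11.95
position: [500.0, -20.1, 247.5]
orientation: [0.798, 0.602, 0.027, -0.03]
force: [0.1, 0.1, 0.1]
gripper_width: 0.002
finger_force: 0.0
t: 12.45
position: [472.2, -117.7, 258.4]
orientation: [0.798, 0.601, 0.027, -0.03]
force: [-0.1, 0.4, -0.3]
gripper_width: 0.001
finger_force: 0.0
12.45 tip [ 472.7 -111.8  185.7] yaw 73.9 F [-0.1  0.4 -0.3]
scene 500 [ 91.56148608  99.71709595 102.21450349 102.68416574 103.50208069]
405
side 654 [ 90.17152062  99.25191067 101.7906416  102.29520388 103.04699867]
9270
```

View pics/scene5.png

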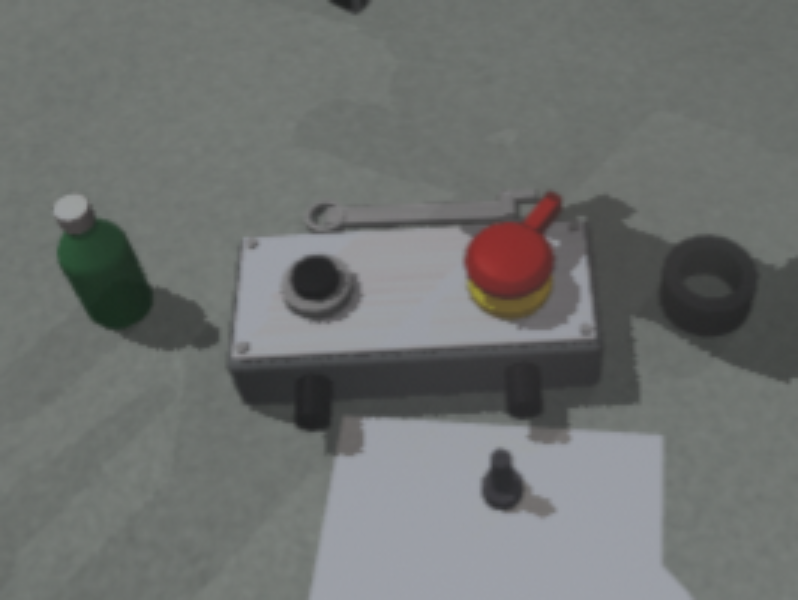

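The head at (509,260) is out again: its height percentiles (102.2 to 103.5) match the first reading. The tab is back at rest at (545,212), and nothing else has moved. Handing in.

```bash
python3 -c "
from workcell import *
print(close_job())"
```

```text
the job is handed in; nothing more can be done
None
```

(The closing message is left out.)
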